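Close, clip and switch on the sandwich toaster

TASK

Get the sandwich toaster heating up, empty, for lunch: with closed fingers press its lid all the way down, then push the steel clip on the handle down and in until it hangs snug against the lower handle, and only then press the raised half of the red rocker switch on its side fully in. Only push: do not lift the lid any further open or pick anything up, and leave the things around it standing where they are.

Things in the scene. Friction and masses are not known exactly. Their poses are not given: they have to be found in the camera images.
- grill: Black sandwich toaster with steel-topped lid; stands firm, cannot be shifted. Origin on the worktop under its body's middle; own -x is its front (handle side, towards the robot), own -y its right (switch side). In mm: body x -88..88, y -105..105, lower part up to z 41, shut lid z 51..83; hinge towers at the back x 85..107, y +-75, to z 60; side box with the switch x -92..22, y -177..-103, to z 38.
- lower_handle (a point): Middle of the front face of the fixed lower handle, 118 mm in front of the toaster's origin, 35 mm above the worktop. Lower handle in the toaster's frame (mm): x -118..-84, y -50..50, z 26..44. The upper handle, of the same outline, belongs to the lid: z 51..71 when shut.
- grill_lid (a joint): Angle of the lid about its rear hinge (axis along the toaster's y through point lid_hinge): 0 = shut flat, grows as the lid opens; starts 0.3 to 0.55, can open to 1.4. A stiff friction hinge: the lid stays at any angle; 2 to 5 N down at its front moves it.
- lid_hinge (a point): Point on the lid's hinge axis, in the middle of the toaster's width, 96 mm behind the toaster's origin and 50 mm above the worktop. Does not move with the lid.
- lid_press (a point): Point on the steel top face of the lid, in mid-width, 16 mm behind the lid's front edge; a good place to press. 168 mm in front of the hinge axis and 33 mm above it when the lid is shut (83 mm above the worktop). It turns with the lid; its z is the lid's upward normal.
- grill_clip (a joint): Clip's angle relative to the lid: 0 = sticks straight out forward from the upper handle, 1.57 = a quarter turn down, hanging upright in front of the lower handle with its hook under it (lid shut). Starts 0 to 0.35. Light friction hinge (1 to 2 N at its end), no spring: stays where left. If swung down while the lid is up, its hook runs into the lower handle as the lid shuts.
- clip_pivot (a point): Middle of the clip's pivot axis (along the toaster's y), inside the front of the upper handle; with the lid shut 112 mm in front of the toaster's origin and 61 mm above the worktop.
- clip_pad (a point): Middle of the clip's outer face, where one pushes: 30 mm from the pivot axis towards the free end, 12.5 mm outside it. The clip is a bright steel plate 56 mm wide (toaster's y), 5 mm thick, reaching 41 mm from the pivot, with a hook lip 7 mm deep at its end on the inner side. Site z: the outer face's normal (lid shut: up at angle 0, forward at 1.57).
- grill_switch (a joint): Angle of the rocker switch: 0 = off (its front half stands up), 0.32 = on (front half level, rear half up). Stays where it is left; about 2 to 3 N on the front half moves it.
- switch_on_half (a point): Middle of the top face of the red rocker's front half, the half to press. When off it is about 55 mm above the worktop and its half rises 0.32 rad to the front; when on it is level, about 51 mm up. Rocker 41 mm long (toaster's x) by 25 wide; pivot 55 mm in front of and 147 mm right of the toaster's origin, 45 mm up, in a grey bezel whose top is 40 mm up.
- food_tub: Clear food tub with a red lid, 126x144x86 mm, origin under its centre; leave alone.
- oil_bottle: Oil bottle with a yellow cap, 61 mm wide, 268 mm tall, origin under its centre; leave alone.
- spice_c: Small spice jar with a dark cap, 41 mm wide, 105 mm tall, left of the toaster, origin under its centre; leave alone.
- tumbler: Clear tumbler standing mouth down, 81 mm wide, 93 mm tall, right of the toaster, origin under its centre; leave alone.
- spice_e: Small spice jar with a dark cap, 41 mm wide, 105 mm tall, right of the toaster, origin under its centre; leave alone.

How it is judged (in metres and radians):
On the way, in this order (a step that is already met when the one before it is completed fails the run):
1. the lid is pressed shut (value of joint grill_lid below 0.03 rad), for 0.2 s.
2. the clip is swung home over the lower handle (value of joint grill_clip above 1.5 rad), for 0.2 s.
3. the rocker switch is pressed to on (value of joint grill_switch above 0.25 rad), for 0.2 s.
At the end, for the whole second after the job is handed in: The lid is shut (below 0.03 rad), the clip hangs home (above 1.5 of 1.57 rad), the rocker is on (above 0.25 of 0.32 rad), and the loose things are at rest (value of joint grill_lid below 0.03 rad and value of joint grill_clip above 1.5 rad and value of joint grill_switch above 0.25 rad and linear speed of each of food_tub, oil_bottle, tumbler, spice_e, spice_c below 0.02 m/s); the robot touches nothing.
It fails at once if the switch is on while the lid is not shut and clipped (value of joint grill_switch above 0.2 rad and not (value of joint grill_lid below 0.03 rad and value of joint grill_clip above 1.5 rad)).
It fails at once if the lid is lifted further open (value of joint grill_lid above 0.65 rad).
It fails at once if a thing around the toaster is shifted by more than 30 mm or picked up (distance of any of food_tub, oil_bottle, tumbler, spice_e, spice_c from where it was at the start of the episode above 0.03 m).
It fails at once if a thing around the toaster is tipped over (angle between any of food_tub, oil_bottle, tumbler, spice_e, spice_c's own z axis and vertical above 0.5 rad).
It also fails if it takes over 54 s, if anything falls off the work surface, if the arm or the gripper's body presses on something with over 40 N, if the wrist force passes 120 N, or if a joint passes its speed limit or range.

ROBOT

A 6-joint arm with a two-finger parallel gripper is mounted at the origin on a cart in front of the work surface, level with it; the furniture and walls round the work are solid. World frame = base frame: x ahead of the robot, y to its left, z up, the work surface at z = 0. Lengths are in m, angles in degrees, forces in N, time in s.
With the tool pointing down it reaches from about 0.325 to 0.925 m from the base axis. Payload 3.1 kg.
Tool frame: the origin (TCP) lies at the very end of the fingers, on their centre line; the grasp point (between the pads) lies 19 mm behind it; z points along the fingers, y is the line along which they close (so a half turn about z gives the same grasp; the last joint's range is limited). The gripper opens to 85 mm and grips with 20 to 120 N. Pads are 22 mm wide; open, the fingers measure 114 mm over their backs; the gripper's body (76 mm by 85 mm) begins 54 mm behind the grasp point. The pads swing forward as they close: fully open they stand 13 mm farther back than shut.
Start: joints at [-73.866, 12.427, 92.441, -0, 75.132, -6.429], TCP at [0.24, -0.577, 0.231] pointing down, gripper open.
Joint ranges: [-157.48, 157.48], [-44.54, 120.13], [17.64, 146.25], [-64.5, 244.5], [7.68, 150.69], [-147.95, 147.95]. Speed limits (degrees/s): [159.86, 159.86, 180, 180, 180, 180].

INTERFACE

Orientations are given as [roll, pitch, yaw] about the fixed x, y, z axes, in that order (R = Rz(yaw) Ry(pitch) Rx(roll)).
In Python, from plant import * gives the robot as it stands. The module is installed in compiled form; this text tells all that it offers.
- The arm moves only by the shell command python3 -m inch 'ROWS' [FORCE]. ROWS is JSON, a list of rows, each a list of 3 entries, a list of its own where there are three numbers: the opening, from -1 (shut) to 1 (fully open), so that 0 is half open, then the shift along the tool's x, y, z in cm, then the turn, a rotation vector about the tool's x, y, z in degrees. A call has 1 to 12 rows; each row is the pose to reach, as a shift and turn from the pose commanded when the call began, along the tool's axes at that moment; what a row does not reach only later rows make up. A row lasts 1/8 s, in which the tool goes at most 62.5 mm and 10.7 degrees, less where a joint would pass 70% of its speed; a pose out of reach is approached as far as the arm can. A call with a gripper value outside its range is refused whole. The fingers move at their own pace and stop on an object; FORCE is the grip in N (left out, the last holds). Time passes only in rows, so rows that repeat a pose let the fingers close. It gives the time, the measured TCP pose, the force, the opening and the grip force at its end, in the units of the state.
- sense(): the state, without advancing time (a new reading comes with each control period).
- camera(name): name is "scene" or "top" or "wrist"; returns the picture (384x512x3 uint8, blue, green, red); there is no depth.
- camera_info(name): a dict with "vfov" (degrees; the focal length in pixels is half the picture's height over the tangent of half this angle, whatever the lens; pixels are square), "cx", "cy" (the principal point, pixels), "dist" ([k1, k2, p1, p2, k3] as OpenCV has them; the pictures are not rectified), "view" (4x4, takes a point from world to camera coordinates). Camera axes: x right, y up, looking along -z (the intrinsics and any distortion apply to the point x, -y, -z); pixel columns grow to the right and rows downward; lengths in m; the calibration is good to about 2 mm. A picture is of the moment at which its call begins: read the wrist's pose just before it. camera_info takes no time and is no camera call; for the wrist camera it gives the pose at the moment of the call.
- finish_job(): hands the job in; it is judged then, once.
The state is a dict: "t": time; "qpos": joint angles; "qd": joint speeds; "joint_torque": joint torques, N m; "ee_pos": TCP position; "eef_rot": TCP orientation; "contact_force": force on the tool from outside, world axes, zero at the start; "moment": the same for the moment, N m; "grip_width": opening from 0.0 (shut) to 1.0 (fully open); "grasp_force": force on a finger pad.
Only numpy, scipy, OpenCV 4.12 (cv2) and the standard library are available. Lean on these libraries where they do the work, as an engineer would, in place of code of your own. Each camera call takes 0.05 s, during which the arm holds its last target. There are 200 camera calls.

## Working session

There is one attempt and no reset: what is moved stays moved. The work goes in short steps, Python scripts to look and compute and a shell command to move; the robot and the scene stay as the last step left them, time stands still between calls to the robot, and variables do not carry over. Pictures are saved under pics/ and viewed, at most 10 in all, crops included, and the job is handed in when it is done.

```bash
mkdir -p pics
python3 - <<'E'
from plant import *
import cv2,numpy as np
s=sense();print(s['t'],s['ee_pos'],s['eef_rot'],s['grip_width'])
for n in("scene","top"):
    cv2.imwrite(f"pics/{n}1.png",camera(n)); i=camera_info(n); print(n,i['vfov'],i['cx'],i['cy'],i['dist'],np.round(i['view'],4).tolist())
E
```

```text
0.0 [ 0.23959462 -0.57637278  0.22996351] [-1.79864294e+02 -1.65859327e-02  2.25598060e+01] 1.0028034099299081
scene 43.14962599974341 261.77615996542653 184.82917435141968 [-0.15343415  0.          0.          0.          0.        ] [[-0.8678, -0.4969, -0.0047, 0.4205], [0.3206, -0.5669, 0.7588, -0.2866], [-0.3797, 0.657, 0.6513, -1.4376], [0.0, 0.0, 0.0, 1.0]]
top 47.50840579368972 258.69520427671034 191.36667578699934 [-0.04977354  0.          0.          0.          0.        ] [[-0.1182, -0.9929, -0.0126, -0.0353], [0.9015, -0.1126, 0.4178, -0.5597], [-0.4163, 0.038, 0.9084, -1.2188], [0.0, 0.0, 0.0, 1.0]]
```

View pics/scene1.png

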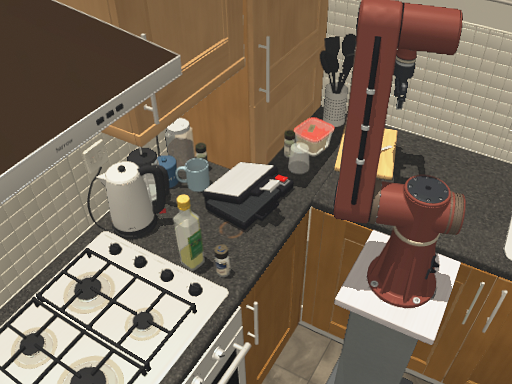

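View pics/top1.png

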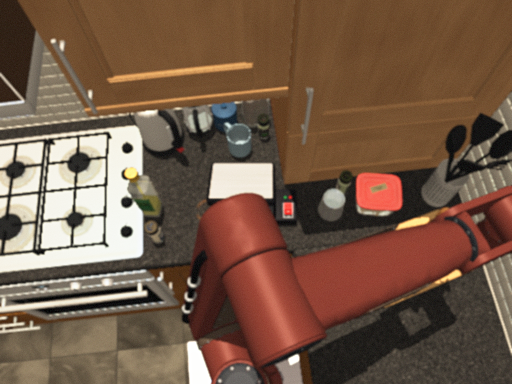

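The top view shows the toaster's steel lid at about (208–275, 163–200) and the red rocker near (288, 208). The arm hides its front. The scene view shows the lid at about (240, 180), the switch at (282, 181), and the jars and tumbler around it. I'll enlarge both to get exact pixels.

Run:
```python
import cv2,numpy as np
a=cv2.imread("pics/scene1.png")[150:240,190:310]; b=cv2.imread("pics/top1.png")[150:240,195:315]
f=lambda x:cv2.resize(x,None,fx=6,fy=6,interpolation=cv2.INTER_CUBIC)[:,:]
c=np.vstack([cv2.resize(f(a),(720,540))]);cv2.imwrite("pics/sc.png",c);cv2.imwrite("pics/tc.png",f(b))
```

```text
(no output)
```

View pics/sc.png

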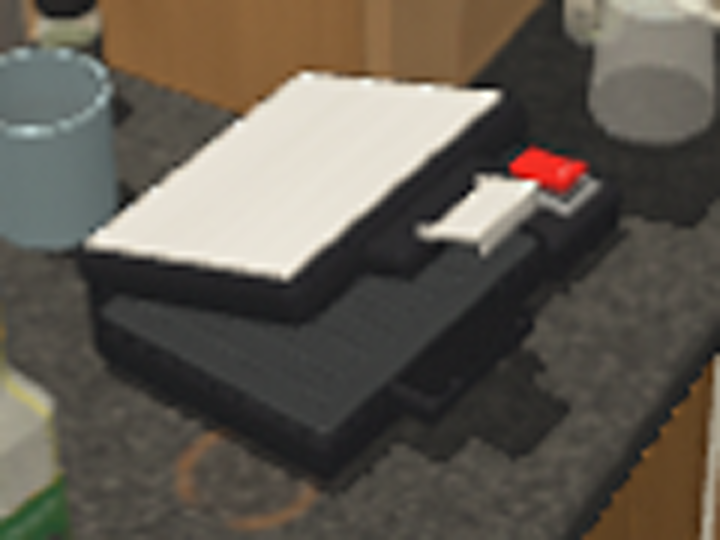

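View pics/tc.png

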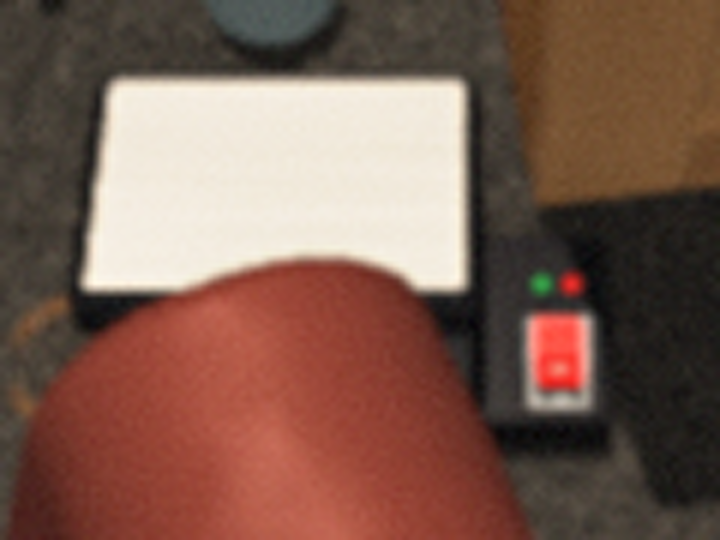

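The crops give me the steel top's corners, the body's front-left corner (325, 435), the handle corner, the clip's front corners (490, 240) and (538, 183), and the switch bezel. I'll fit the toaster's pose, the lid angle and the clip angle to these.

```bash
cat > h.py <<'E'
from plant import *
import cv2,numpy as np
from scipy.optimize import least_squares
from scipy.spatial.transform import Rotation as Rn
def proj(P,i):
    f=192/np.tan(np.radians(i['vfov']/2));V=np.array(i['view']);P=np.atleast_2d(P)
    c=P@V[:3,:3].T+V[:3,3];c=c*[1,-1,-1]
    K=np.array([[f,0,i['cx']],[0,f,i['cy']],[0,0,1]])
    return cv2.projectPoints(c.reshape(-1,1,3),np.zeros(3),np.zeros(3),K,np.array(i['dist'],float))[0][:,0]
def rot(p,c,a): # x-z plane about c; a>0 raises the front (-x)
    d=np.array(p,float)-c;s,k=np.sin(a),np.cos(a)
    return np.array([k*d[0]+s*d[2],d[1],-s*d[0]+k*d[2]])+c
H=np.array([96,0,50.]);PV=np.array([-112,0,61.])
lid=lambda p,a:rot(p,H,a)
clip=lambda d,y,n,a,b:lid(rot(PV+[-d,y,n],PV,-b),a)
def W(p,q): # toaster mm -> world m
    k,s=np.cos(q[2]),np.sin(q[2]);p=np.atleast_2d(p)/1000
    return np.c_[q[0]+k*p[:,0]-s*p[:,1],q[1]+s*p[:,0]+k*p[:,1],p[:,2]]
E
cat > fit.py <<'E'
from h import *
S,T=camera_info("scene"),camera_info("top")
full=lambda u,o:np.array(u)/6+np.array(o)-.4
def pts(q):
    a,b,m=q[3],q[4],q[5]
    X,Y=88-m,105-m
    sc=[(lid([X,Y,83],a),(88,245)),(lid([-X,Y,83],a),(290,278)),(lid([-X,-Y,83],a),(500,92)),(lid([X,-Y,83],a),(303,72)),
     ([-88,105,41],(325,435)),([-118,50,44],(428,402)),(clip(41,28,12.5,a,b),(490,240)),(clip(41,-28,12.5,a,b),(538,183))]
    tp=[(lid([X,Y,83],a),(108,77)),(lid([-X,Y,83],a),(82,292)),(lid([-X,-Y,83],a),(468,292)),(lid([X,-Y,83],a),(466,77)),
     ([-55,-147,40],(558,361)),([-92,-177,38],(607,420))]
    return sc,tp
def res(q):
    sc,tp=pts(q);r=[]
    for L,i,o in((sc,S,(190,150)),(tp,T,(195,150))):
        r.append(proj(W(np.array([p for p,_ in L]),q),i)-full([u for _,u in L],o))
    return np.vstack(r).ravel()
r=least_squares(res,[.6,0,0,.4,.1,6],loss='soft_l1')
q=r.x;print(np.round(q,4));print(np.round(r.fun.reshape(-1,2),1).tolist() if r.fun.size else '')
np.save('q.npy',q)
a,b=q[3],q[4]
for n,p in dict(press=lid([-72,0,83],a),press0=[-72,0,83],pad=clip(30,0,12.5,a,b),pad0=clip(30,0,12.5,0,b),pad90=clip(30,0,12.5,0,1.57),sw=rot([-65.5,-147,51],np.array([-55,-147,45.]),.32)).items(): print(n,np.round(W(p,q)[0],4))
E
python3 fit.py
```

```text
[ 0.5876 -0.0525 -0.1248  0.3387 -0.0373  8.5026]
[[-0.7, -0.3], [-0.2, 0.4], [1.0, 0.6], [-0.3, 0.0], [0.6, 1.9], [1.1, 1.1], [-2.1, 0.1], [0.3, 0.3], [0.4, -0.2], [0.3, -0.6], [-0.0, -0.6], [-0.3, -0.2], [0.1, -0.6], [1.6, 0.6]]
press [ 0.5365 -0.046   0.1369]
press0 [ 0.5162 -0.0435  0.083 ]
pad [ 0.4687 -0.0375  0.1521]
pad0 [ 0.4472 -0.0348  0.0746]
pad90 [ 0.464 -0.037  0.031]
sw [ 0.5067 -0.1905  0.054 ]
```

Fit: the toaster is at (0.588, -0.053) with yaw -7.2°, lid 0.34 rad and clip about 0. I'll close the fingers, move above the lid and align the yaw with the toaster.

```bash
python3 -m inch '[[-1,[3,-2.4,0],[0,0,2]],[-1,[7,-5.5,0],[0,0,5]],[-1,[11.5,-9.1,0],[0,0,8]],[-1,[16,-12.7,0],[0,0,11]],[-1,[20.5,-16.2,0],[0,0,14]],[-1,[25,-19.8,0],[0,0,17]],[-1,[29.5,-23.4,1],[0,0,20]],[-1,[34,-26.9,2],[0,0,23]],[-1,[38.5,-30.5,3],[0,0,25]],[-1,[43,-34.1,4],[0,0,27]],[-1,[46.2,-36.6,4],[0,0,29]],[-1,[47.7,-37.7,4],[0,0,29.7]]]' 40
```

```text
t: 1.6
ee_pos: [0.5359, -0.0436, 0.1905]
eef_rot: [-180.0, 0.1, -7.0]
contact_force: [0.5, -0.9, -0.4]
grip_width: 0.001
grasp_force: 0.0
```

Run:
```python
from h import *
s=sense();print(s['t'],s['ee_pos'],s['eef_rot'],s['contact_force'],s['grip_width'])
i=camera_info("wrist");im=camera("wrist");cv2.imwrite("pics/w1.png",im)
q=np.load('q.npy');a,b=q[3],q[4]
for n,p in dict(press=lid([-72,0,83],a),lidFL=lid([-88,105,83],a),pad=clip(30,0,12.5,a,b),tipL=clip(41,28,12.5,a,b),tipR=clip(41,-28,12.5,a,b),hL=[-118,50,44],hR=[-118,-50,44],sw=rot([-65.5,-147,51],np.array([-55,-147,45.]),.32)).items(): print(n,np.round(proj(W(p,q),i)[0],1))
```

```text
1.6 [ 0.53586529 -0.04361036  0.19048616] [-1.79973541e+02  7.76825399e-02 -7.00909851e+00] [ 0.45115    -0.94474667 -0.39686504] 0.0014954109793979698
press [261.4 211.1]
lidFL [116.  232.6]
pad [261.  305.6]
tipL [222.9 320.5]
tipR [299.1 320.6]
hL [213.8 240.1]
hR [305.7 240.3]
sw [404.5 194.6]
```

View pics/w1.png

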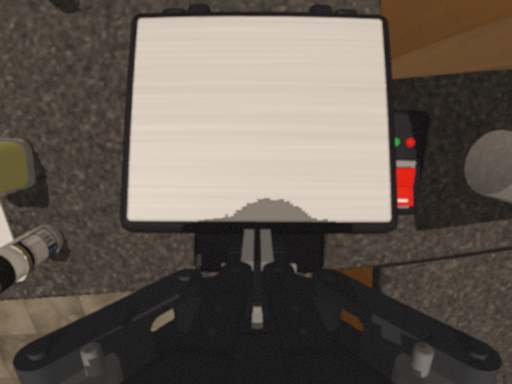

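The wrist view shows the lid's front edge at row 228 and centred at column 259, which agrees with the fit to a few mm. The rocker is at (404, 190), the tumbler stands to its right, and the fingers are above the lid's front middle. Next I press the lid.

```bash
python3 -m inch '[[-1,[0,0,2],[0,0,0]],[-1,[0,0,4.5],[0,0,0]],[-1,[-0.3,0,5.5],[0,0,0]],[-1,[-0.6,0,6.5],[0,0,0]],[-1,[-0.9,0,7.5],[0,0,0]],[-1,[-1.2,0,8.5],[0,0,0]],[-1,[-1.5,0,9.3],[0,0,0]],[-1,[-1.8,0,10],[0,0,0]],[-1,[-1.9,0,10.5],[0,0,0]],[-1,[-1.9,0,10.8],[0,0,0]],[-1,[-1.9,0,10.9],[0,0,0]],[-1,[-1.9,0,10.9],[0,0,0]]]'
```

```text
t: 3.15
ee_pos: [0.5162, -0.0435, 0.083]
eef_rot: [-180.0, 0.1, -7.1]
contact_force: [-3.5, 0.7, 6.6]
grip_width: -0.003
grasp_force: 3.5
```

```bash
python3 -m inch '[[-1,[0,0,0.3],[0,0,0]],[-1,[0,0,0.5],[0,0,0]],[-1,[0,0,0.6],[0,0,0]],[-1,[0,0,0.6],[0,0,0]],[-1,[0,0,0.6],[0,0,0]]]'
```

```text
t: 3.78
ee_pos: [0.5163, -0.0435, 0.0827]
eef_rot: [180.0, 0.3, -7.1]
contact_force: [-18.0, 2.5, 39.5]
grip_width: -0.001
grasp_force: 19.8
```

The lid is at its stop: 39 N and no further motion. I'll retreat upward and forward, over the clip, and look.

```bash
python3 -m inch '[[-1,[0,0,-1],[0,0,0]],[-1,[0,0,-3],[0,0,0]],[-1,[-3,0,-5],[0,0,0]],[-1,[-6,0,-6],[0,0,0]],[-1,[-8,0,-6],[0,0,0]],[-1,[-9,0,-6],[0,0,0]],[-1,[-9,0,-6],[0,0,0]]]'
python3 - <<'E'
from h import *
s=sense();print(s['ee_pos'],s['contact_force'])
i=camera_info("wrist");im=camera("wrist");cv2.imwrite("pics/w2.png",im)
q=np.load('q.npy');a,b=0,q[4]
for n,p in dict(press=lid([-72,0,83],a),lidFL=lid([-88,105,83],a),lidFR=lid([-88,-105,83],a),sw=rot([-65.5,-147,51],np.array([-55,-147,45.]),.32),pad=clip(30,0,12.5,a,b),tipL=clip(41,28,12.5,a,b),tipR=clip(41,-28,12.5,a,b)).items(): print(n,np.round(proj(W(p,q),i)[0],1))
E
```

```text
t: 4.65
ee_pos: [0.4271, -0.0323, 0.136]
eef_rot: [-180.0, 0.0, -7.1]
contact_force: [-0.2, 1.4, 0.4]
grip_width: 0.001
grasp_force: 0.0
[ 0.42710036 -0.03233234  0.13595088] [-0.22187362  1.37852926  0.36383372]
press [258.1  78.8]
lidFL [ 99.3 106.9]
lidFR [416.9 106.9]
sw [453.5  74.8]
pad [258.  182.2]
tipL [219.7 197. ]
tipR [296.4 197. ]
```

View pics/w2.png

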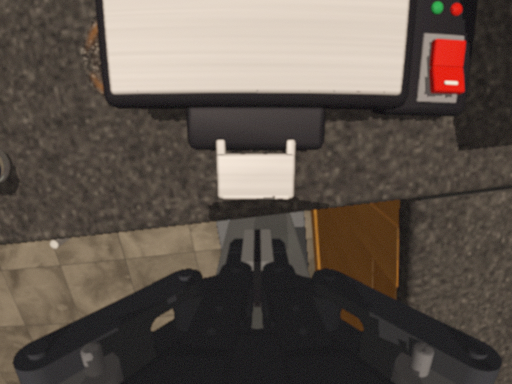

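The shut lid and the clip's tip corners (219/294, 197) match the prediction to about 1 mm. Now I swing the clip down.

```bash
python3 -m inch '[[-1,[1,0,2],[0,0,0]],[-1,[1.7,0,4.5],[0,0,0]],[-1,[1.7,0,5.8],[0,0,0]],[-1,[1.7,0,6.6],[0,0,0]],[-1,[1.7,0,7.4],[0,0,0]],[-1,[1.7,0,8.2],[0,0,0]],[-1,[1.7,0,9],[0,0,0]],[-1,[1.7,0,9.6],[0,0,0]],[-1,[1.7,0,10],[0,0,0]],[-1,[1.7,0,10],[0,0,0]]]'
```

```text
t: 5.95
ee_pos: [0.4444, -0.0346, 0.036]
eef_rot: [-180.0, -0.0, -7.1]
contact_force: [-0.5, 0.0, 0.0]
grip_width: 0.003
grasp_force: 0.0
```

```bash
python3 -m inch '[[-1,[0.2,0,0.6],[0,0,0]],[-1,[0.5,0,1.2],[0,0,0]],[-1,[0.8,0,1.4],[0,0,0]],[-1,[1,0,1.4],[0,0,0]],[-1,[1.2,0,1.4],[0,0,0]],[-1,[1.3,0,1.4],[0,0,0]],[-1,[1.3,0,1.4],[0,0,0]]]'
```

```text
t: 6.82
ee_pos: [0.4516, -0.0353, 0.0209]
eef_rot: [-180.0, 0.8, -7.1]
contact_force: [-12.1, 0.7, 9.2]
grip_width: 0.002
grasp_force: 6.1
```

```bash
python3 -m inch '[[-1,[0.2,0,-0.3],[0,0,0]],[-1,[0.4,0,-0.5],[0,0,0]],[-1,[0.6,0,-0.5],[0,0,0]],[-1,[0.8,0,-0.5],[0,0,0]],[-1,[0.8,0,-0.5],[0,0,0]]]'
python3 - <<'E'
from h import *
s=sense();p=s['ee_pos'];q=np.load('q.npy');print(Rn.from_euler('z',-q[2]).apply(np.array(p)-[q[0],q[1],0]))
cv2.imwrite("pics/s2.png",cv2.resize(camera("scene")[140:230,200:320],None,fx=6,fy=6,interpolation=2))
E
```

```text
t: 7.45
ee_pos: [0.4513, -0.0352, 0.0217]
eef_rot: [-180.0, 1.7, -7.0]
contact_force: [-19.8, -1.5, 0.7]
grip_width: 0.002
grasp_force: 9.6
[-0.13740408  0.00018745  0.02174833]
```

View pics/s2.png

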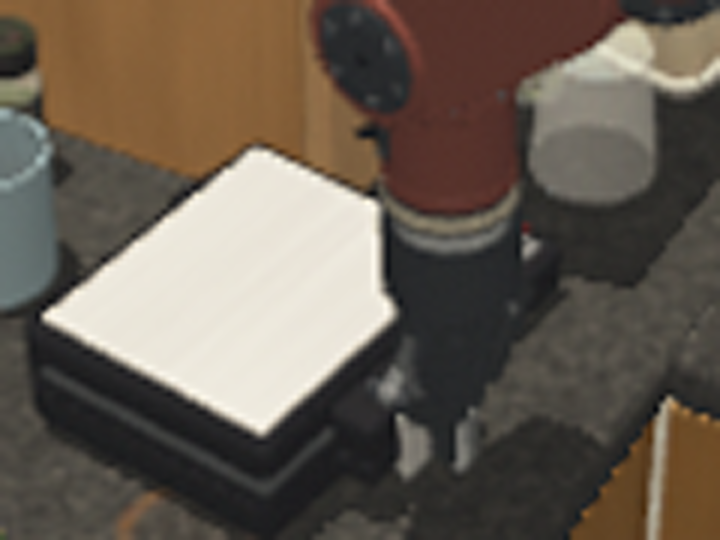

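The lid is shut flat and the clip looks upright against the finger at about (415, 445). I'll back off and check its angle from above.

```bash
python3 -m inch '[[-1,[-1,0,-0.5],[0,0,0]],[-1,[-3,0,-1.5],[0,0,0]],[-1,[-5,0,-5],[0,0,0]],[-1,[-5,0,-9],[0,0,0]],[-1,[-5,0,-12],[0,0,0]],[-1,[-5,0,-12],[0,0,0]]]'
python3 - <<'E'
from h import *
i=camera_info("wrist");im=camera("wrist");cv2.imwrite("pics/w3.png",cv2.resize(im[60:210,170:370],None,fx=4,fy=4,interpolation=2))
q=np.load('q.npy');f=lambda p:np.round((proj(W(p,q),i)[0]-[170,60])*4,0)
print('lidFL',f([-88,105,83]),'handleL',f([-118,50,71]),'handleR',f([-118,-50,71]))
for b in(1.3,1.4,1.5,1.57):print(b,'tipL',f(clip(41,28,12.5,0,b)),'tipR',f(clip(41,-28,12.5,0,b)),'topL',f(clip(0,28,12.5,0,b)))
print(f(rot([-65.5,-147,51],np.array([-55,-147,45.]),.32))/4+[170,60])
E
```

```text
t: 8.25
ee_pos: [0.4194, -0.0318, 0.1512]
eef_rot: [179.9, -0.6, -7.1]
contact_force: [0.2, 0.0, -0.1]
grip_width: 0.003
grasp_force: 0.0
lidFL [-244.  148.] handleL [ 86. 310.] handleR [612. 309.]
1.3 tipL [228. 368.] tipR [470. 368.] topL [206. 338.]
1.4 tipL [228. 351.] tipR [469. 351.] topL [207. 338.]
1.5 tipL [229. 333.] tipR [469. 333.] topL [208. 338.]
1.57 tipL [229. 321.] tipR [469. 320.] topL [208. 338.]
[441.    68.25]
```

View pics/w3.png

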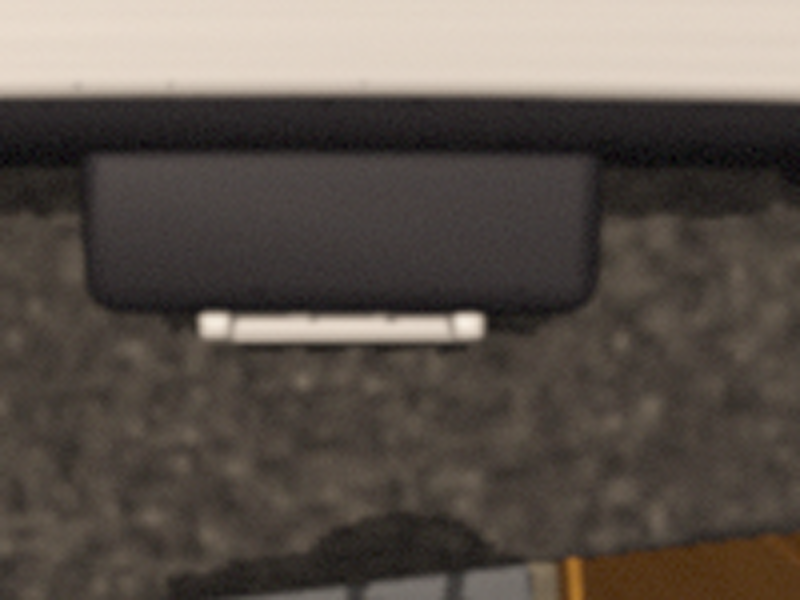

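The clip shows as a thin strip under the handle (rows 312–342), so it is at roughly 1.5 rad. The threshold is also 1.5, so I'll push again with the fingertip tilted in, so that only the clip's lower end is loaded.

```bash
python3 -m inch '[[-1,[0,0,4],[0,6,0]],[-1,[0,0,8],[0,12,0]],[-1,[0,0,11],[0,12,0]],[-1,[0,0,12.6],[0,12,0]],[-1,[1.5,0,12.6],[0,12,0]],[-1,[2.5,0,12.6],[0,12,0]],[-1,[3,0,12.6],[0,12,0]],[-1,[3.4,0,12.6],[0,12,0]],[-1,[3.8,0,12.6],[0,12,0]],[-1,[4.2,0,12.6],[0,12,0]],[-1,[4.2,0,12.6],[0,12,0]]]'
python3 - <<'E'
from h import *
s=sense();p=s['ee_pos'];q=np.load('q.npy');print(Rn.from_euler('z',-q[2]).apply(np.array(p)-[q[0],q[1],0]))
E
```

```text
t: 9.68
ee_pos: [0.4533, -0.0353, 0.0197]
eef_rot: [-180.0, -11.5, -7.1]
contact_force: [-7.9, 0.2, 5.7]
grip_width: -0.003
grasp_force: 4.1
[-0.13540978  0.00032679  0.0196681 ]
```

```bash
python3 -m inch '[[-1,[0.4,0,-0.2],[0,0,0]],[-1,[0.8,0,-0.2],[0,0,0]],[-1,[1.2,0,-0.2],[0,0,0]],[-1,[1.2,0,-0.2],[0,0,0]]]'
python3 - <<'E'
from h import *
s=sense();p=s['ee_pos'];q=np.load('q.npy');print(Rn.from_euler('z',-q[2]).apply(np.array(p)-[q[0],q[1],0]))
E
```

```text
t: 10.18
ee_pos: [0.4542, -0.035, 0.0196]
eef_rot: [-179.9, -10.1, -7.0]
contact_force: [-26.1, -1.5, 14.8]
grip_width: -0.003
grasp_force: 12.7
[-0.13453943  0.00067346  0.01963492]
```

The clip is hard against its stop at the expected position (outer face about -124 mm). I'll back off, return to vertical and rise.

```bash
python3 -m inch '[[-1,[-2,0,-1],[0,0,0]],[-1,[-5,0,-3],[0,0,0]],[-1,[-6,0,-7],[0,-6,0]],[-1,[-6,0,-12],[0,-12,0]],[-1,[-6,0,-14],[0,-12,0]],[-1,[-6,0,-14],[0,-12,0]]]'
python3 - <<'E'
from h import *
s=sense();p=s['ee_pos'];q=np.load('q.npy');R=Rn.from_euler('xyz',s['eef_rot'],degrees=True)
i=camera_info("wrist");cv2.imwrite("pics/w4.png",camera("wrist"))
t=rot([-65.5,-147,51],np.array([-55,-147,45.]),.32);print('sw px',proj(W(t,q),i)[0], 'bezel',proj(W([-55,-147,40],q),i)[0])
for b in(1.4,1.57):print(b,proj(W(clip(41,28,12.5,0,b),q),i)[0],proj(W(clip(0,28,12.5,0,b),q),i)[0])
print('shift to 3cm above sw, cm',R.inv().apply(W([-69,-147,85],q)[0]-p)*100)
E
```

```text
t: 10.92
ee_pos: [0.3832, -0.0271, 0.1522]
eef_rot: [180.0, -0.3, -7.1]
contact_force: [-0.2, -0.3, -0.7]
grip_width: 0.001
grasp_force: 0.0
sw px [445.92645024  19.27457618] bezel [436.6422478   13.74493566]
1.4 [226.41966758 106.49881179] [220.83473848  95.97874915]
1.57 [226.54686412  98.89451729] [221.17070409  96.3775608 ]
shift to 3cm above sw, cm [13.65693748 14.67430188  6.80238559]
```

View pics/w4.png

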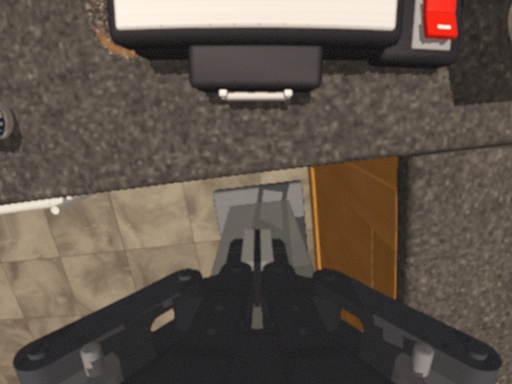

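The clip hangs home: its lower edge is at row 101, against a predicted 99 for home and 106 for 1.4 rad. The rocker's front half is around (441, 20), within 3 mm of the prediction. Moving over the switch and pressing.

```bash
python3 -m inch '[[-1,[2,2.2,0],[0,0,0]],[-1,[5.5,5.9,0],[0,0,0]],[-1,[9,9.6,0],[0,0,0]],[-1,[12,12.8,0],[0,0,0]],[-1,[13.5,14.4,2],[0,0,0]],[-1,[13.5,14.4,5],[0,0,0]],[-1,[13.5,14.4,7.5],[0,0,0]],[-1,[13.5,14.4,8.8],[0,0,0]],[-1,[13.5,14.4,9.5],[0,0,0]],[-1,[13.5,14.4,10.1],[0,0,0]],[-1,[13.5,14.4,10.3],[0,0,0]],[-1,[13.5,14.4,10.3],[0,0,0]]]'
```

```text
t: 12.48
ee_pos: [0.4976, -0.1864, 0.0494]
eef_rot: [-180.0, 0.1, -7.1]
contact_force: [-6.0, 2.8, 10.5]
grip_width: 0.001
grasp_force: 5.5
```

```bash
python3 -m inch '[[-1,[0,0,0.2],[0,0,0]],[-1,[0,0,0.4],[0,0,0]],[-1,[0,0,0.4],[0,0,0]],[-1,[0,0,0.4],[0,0,0]]]'; python3 -m inch '[[-1,[0,0,-1],[0,0,0]],[-1,[0,0,-4],[0,0,0]],[-1,[-3,0,-8],[0,0,0]],[-1,[-6,0,-10],[0,0,0]],[-1,[-8,0,-10],[0,0,0]],[-1,[-8,0,-10],[0,0,0]]]'
python3 - <<'E'
from h import *
i=camera_info("wrist");cv2.imwrite("pics/w5.png",camera("wrist"))
E
```

```text
t: 12.98
ee_pos: [0.4977, -0.1864, 0.0491]
eef_rot: [-180.0, 0.2, -7.1]
contact_force: [-13.6, 6.5, 32.5]
grip_width: -0.002
grasp_force: 16.5
t: 13.72
ee_pos: [0.4179, -0.1764, 0.1438]
eef_rot: [180.0, -0.1, -7.2]
contact_force: [-0.0, -0.5, -0.5]
grip_width: 0.001
grasp_force: 0.0
```

View pics/w5.png

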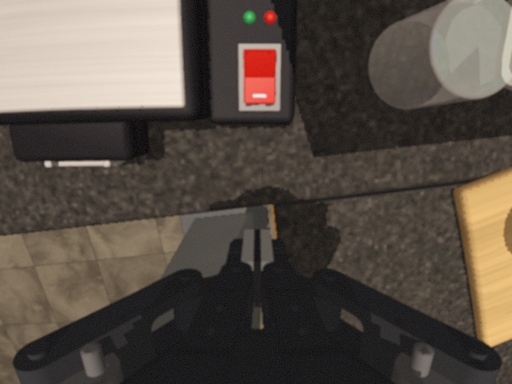

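The rocker at (260, 78) now has a level, bright front half and a sloped rear half, so it is on. The lid is shut, the clip is still home at (77, 163), and the tumbler is standing.

```bash
python3 -c "
from plant import *
print(finish_job())"
```

```text
the job is handed in; nothing more can be done
None
```

I pressed the lid shut, swung the clip home and then pressed the rocker on, and handed the job in after about 14 s of robot time; the last camera view confirmed all three, but no verdict came back.

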